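# Clamp a breaker into the rail row

## Task

Fit the loose wide circuit breaker onto the mounting rail next to the row that is already there: loosen the knob of the sliding end stop, slide the stop back, and set the breaker down astride the rail between row and stop without dropping it. Then push the stop up so that row, breaker and stop stand snug with no gaps, and tighten the knob again to lock it. Leave the narrow breaker, the tape measure and the inspection lamp where they are.

Things in the scene. Friction and masses are not known exactly. Their poses are not given: they have to be found in the camera images.
- rig: Stand fixed to the desk: aluminium plate 130 x 260 mm, 6 mm thick, with a 35 mm wide steel rail along its y axis, rail top 16 mm above the desk, upper edges rounded. Origin: middle of the plate's underside; z up. At +y two fixed breakers like the loose wide one; their open face is at y = +20 mm. A seated breaker has its origin at x = 0, 9 mm above the desk, long side across the rail.
- row_face (a point): Middle of the open face of the fixed row, at the height of the rail's top (stand frame x 0, y +20 mm, z 16 mm). Axes as the stand's; the free part of the rail lies on its -y side. The row's top, toggles included, is 77 mm above the desk. A dark flat strip, part of the clamp, lies in a groove of the free rail, 1 mm below its top: leave it there.
- stop (a joint): Gap in m between the row's open face and the sliding end stop's face: 0 touching, 0.085 at most, growing towards the stand's -y. The stop is a grey block on the rail, 62 mm across it and 44 mm along it, top 72 mm above the desk. Loose, it slides with about 2.5 N and stays where it is left; with the knob tight, friction holds it (30 N or more).
- knob (a joint): Angle of the clamp knob in rad, growing clockwise seen from above, which tightens: 0 fully loose (end of travel), 1.4 fully tight (other end). The clamp bites from 0.45 on: below 0.35 it is clearly loose, above 1.1 clearly tight. Turning takes about 0.15 N m; the knob stays where it is left.
- knob_grip (a point): Grip point on the knob's axis, 101 mm above the desk, 22 mm behind the stop's face; travels with the stop. The knob is a black upright bar 42 mm long (this point's x), 14 mm thick (y), 81 to 115 mm above the desk, on a disc of 42 mm diameter (74 to 81 mm). At joint value 0 the bar is turned 0.7 rad anticlockwise from the stand's x axis, at 1.4 it is 0.7 rad clockwise from it.
- breaker: Loose wide breaker, light grey, about 0.22 kg, upright on the desk: 86 (x) x 36 (y) mm, origin mid-underside, z up. Lower body 0 to 34 mm high; above it a nose 45 (x) x 36 (y) mm, 34 to 62 mm high: grip it across the 45 mm, fingers above the shoulders. Black toggle 6 mm high on the nose. A channel under it along y, 39 mm wide, 7 mm deep, takes the rail; either way round is right.
- breaker_narrow: A narrow (one-pole) breaker of the same outline but only 18 mm wide (y). Not wanted: leave it. Origin in the middle of its underside.
- tape: Tape measure, yellow, 70 x 36 x 60 mm high, standing on the desk; leave it. Origin in the middle of its underside.
- lamp: Inspection lamp, black and green, 200 x 45 x 30 mm high, lying on the desk; leave it. Origin in the middle of its underside, x along it.
Mind the look-alikes: they are no part of the job. Leave any orange look-alike of the breaker alone.

How it is judged:
On the way, in this order (a step that is already met when the one before it is completed fails the run):
1. the clamp knob is loosened (below 0.35 rad) (value of joint knob below 0.35 rad), for 0.1 s.
2. the stop is slid back far enough for the breaker (gap above 38 mm) (value of joint stop above 0.038 m), for 0.1 s.
3. the wide breaker sits astride the rail between row and stop (y of breaker in the frame of row_face between -0.07 and -0.0155 m and z of breaker in the frame of rig between 0.0065 and 0.0115 m and x of breaker in the frame of rig between -0.005 and 0.005 m and angle between breaker's own z axis and vertical below 0.08 rad and angle between the x axis of breaker and the x axis of rig, either way round below 0.1 rad), for 0.2 s.
At the end, for the whole second after the job is handed in: The wide breaker sits level astride the rail (height within 2.5 mm, centred within 5 mm, square within 0.1 rad), directly between the row and the stop with no more than 3 mm of slack in all (gap between row and stop below 39 mm), and the knob is tight (above 1.1 rad); all at rest (all of step 3 and value of joint stop between 0.034 and 0.039 m and value of joint knob above 1.1 rad and y of breaker in the frame of row_face above -0.0225 m and linear speed of breaker below 0.02 m/s and velocity of joint stop below 0.01 m/s); the robot touches nothing.
It fails at once if the wide breaker is dropped or thrown (faster than 0.7 m/s while not held) (linear speed of breaker above 0.7 m/s and contact force between the fingers and breaker below 0.05 N).
It fails at once if the narrow breaker, the tape measure or the lamp is moved more than 30 mm (distance of any of breaker_narrow, tape, lamp from where it was at the start of the episode above 0.03 m).
It also fails if it takes over 64 s, if anything falls off the work surface, if the arm or the gripper's body presses on something with over 40 N, if the wrist force passes 120 N, or if a joint passes its speed limit or range.

## Robot

A 7-joint arm with a two-finger parallel gripper is mounted at the origin on the work surface. World frame = base frame: x ahead of the robot, y to its left, z up, the work surface at z = 0. Lengths are in m, angles in rad, forces in N, time in s.
With the tool pointing down it reaches from about 0.4 to 0.85 m from the base axis. Payload 10.4 kg.
Tool frame: the origin (TCP) lies between the finger pads; the fingertips stand 25 mm ahead of it and the grasp point (between the pads) lies 6 mm ahead of it; z points along the fingers, y is the line along which they close (so a half turn about z gives the same grasp; the last joint's range is limited). The gripper opens to 85 mm and grips with 20 to 120 N. Pads are 22 mm wide; open, the fingers measure 114 mm over their backs; the gripper's body (76 mm by 85 mm) begins 54 mm behind the grasp point. The pads swing forward as they close: fully open they stand 13 mm farther back than shut.
Start: joints at [1.086, 0.332, -0.065, 1.46, 0.022, 1.35, -0.088], TCP at [0.278, -0.56, 0.256] pointing down, gripper open.
Joint ranges: [-2.6, 2.6], [-0.5, 2.12], [-1.47, 1.34], [0.16, 2.42], [-1.27, 4.41], [0.06, 2.06], [-2.6, 2.6]. Speed limits (rad/s): [2.22, 2.22, 2.79, 2.79, 3.14, 3.14, 3.14].

## Interface

Orientations are given as a 3x3 rotation matrix whose columns are the frame's x, y, z axes.
In Python, from workcell import state, capture, sign_off gives the robot as it stands.
- The arm moves only by the tool send_rows, never from a script. Its argument "motion" is a list of rows, each a list of 7 numbers: the turn, a rotation vector about the world's x, y, z in rad, then the shift along the world's x, y, z in mm, then the closure, from 0 (fully open) to 1 (shut). In form: [[ax, ay, az, dx, dy, dz, grip], ...]. A call has 1 to 20 rows; each row shifts and turns the commanded pose from where the row before left it; what a row does not reach is not made up. A row lasts 1/10 s, in which the tool goes at most 50 mm and 8.59 degrees, less where a joint would pass 70% of its speed; a pose out of reach is approached as far as the arm can. A call with a gripper value outside its range is refused whole. The fingers move at their own pace and stop on an object; "newtons" is the grip in N (left out, the last holds). Time passes only in rows, so rows that do not move let the fingers close. It gives the time, the measured TCP pose, the force, the opening and the grip force at its end, in the units of the state.
- state(): the state, without advancing time (a new reading comes with each control period).
- capture(name): name is "side" or "top" or "wrist"; returns a dict with "img" (480x640x3 uint8, red, green, blue), "K" (3x3 intrinsics, pixels), "dist" ([k1, k2, p1, p2, k3] as OpenCV has them; the pictures are not rectified), "R" (3x3) and "t" (3): a world point X has camera coordinates R X + t; the wrist camera has in their place "tool_from_camera" (4x4, takes a point from camera to tool coordinates, whose origin is the TCP and whose axes are the flange's). Camera axes: x right, y down, z forward; pixel columns grow to the right and rows downward; lengths in m; the calibration is good to about 2 mm. A picture is of the moment at which its call begins: read the wrist's pose just before it. There is no depth.
- sign_off(): hands the job in; it is judged then, once.
The state is a dict: "t": time; "joint_pos": joint angles; "qd": joint speeds; "effort": joint torques, N m; "tcp_pos": TCP position; "orientation": TCP orientation; "ft_force": force on the tool from outside, world axes, zero at the start; "wrist_torque": the same for the moment, N m; "opening": opening from 0.0 (shut) to 1.0 (fully open); "grip_force": force on a finger pad.
Only numpy, scipy, OpenCV 4.12 (cv2) and the standard library are available. Lean on these libraries where they do the work, as an engineer would, in place of code of your own. Each camera call takes 0.05 s, during which the arm holds its last target. There are 200 camera calls.

## Working session

There is one attempt and no reset: what is moved stays moved. The work goes in short steps, Python scripts to look and compute and a tool call to move; the robot and the scene stay as the last step left them, time stands still between calls to the robot, and variables do not carry over. Pictures are saved under pics/ and viewed, at most 11 in all, crops included, and the job is handed in when it is done.

Besides the shell and the picture viewer there is one more tool, called after "Call:" as a command line: name --pt "numbers of a row" for each row, then --argument value for the rest. send_rows: Moves the arm, as the interface text tells. Its arguments: {"type":"object","properties":{"motion":{"type":"array","items":{"type":"array","items":{"type":"number"}}},"newtons":{"type":"number"}},"required":["motion"]}

```bash
mkdir -p pics; python3 - <<'E'
from workcell import state,capture
import cv2,pickle
s=state(); print(s)
for n in("top","side"):
    c=capture(n); pickle.dump(c,open(n+".pkl","wb")); cv2.imwrite(f"pics/{n}1.png",c["img"][:,:,::-1]); print(n,c["K"],c["dist"],c["R"],c["t"])
E
```

```text
{'t': 0.0, 'joint_pos': array([ 1.08637825,  0.33285731, -0.06470095,  1.46094217,  0.02163719,
        1.34990375, -0.08848877]), 'qd': array([-4.66382962e-04, -2.59128047e-04, -5.62115752e-04, -2.44126189e-03,
        1.04567170e-03, -2.34495968e-05,  1.25642171e-03]), 'effort': array([-4.67068567e-04, -6.25450301e+01,  4.89622657e-02, -3.91596901e+01,
        1.61656685e-02,  9.96328716e-03,  6.42337000e-05]), 'tcp_pos': array([ 0.27832006, -0.55922887,  0.25552461]), 'orientation': array([[ 8.95225441e-01,  4.45612939e-01, -7.19910929e-04],
       [ 4.45613509e-01, -8.95224619e-01,  1.21703088e-03],
       [-1.02157279e-04, -1.41031904e-03, -9.99999000e-01]]), 'ft_force': array([ 0.48395735,  0.22021123, -0.29462977]), 'wrist_torque': array([ 0.01671312, -0.00555715,  0.01755755]), 'grip_force': 0.0, 'opening': 0.9998116212868168}
top [[451.27333593   0.         320.99086831]
 [  0.         451.27333593 241.07633406]
 [  0.           0.           1.        ]] [-0.07533285  0.          0.          0.          0.        ] [[-0.03061705 -0.9994084   0.01566658]
 [-0.99398183  0.02879398 -0.10569313]
 [ 0.1051795  -0.01880831 -0.99427537]] [-0.01946622  0.59167188  1.05191664]
side [[509.97806861   0.         314.20373344]
 [  0.         509.97806861 243.32581816]
 [  0.           0.           1.        ]] [-0.03052182  0.          0.          0.          0.        ] [[-0.96328117 -0.26790987  0.01771129]
 [-0.21479706  0.72937254 -0.64952131]
 [ 0.16109504 -0.62947598 -0.76013708]] [0.57692316 0.18412496 1.12294643]
```

View pics/top1.png

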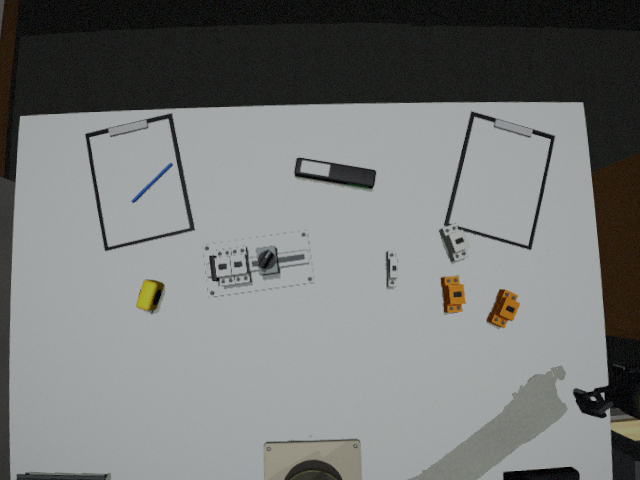

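View pics/side1.png

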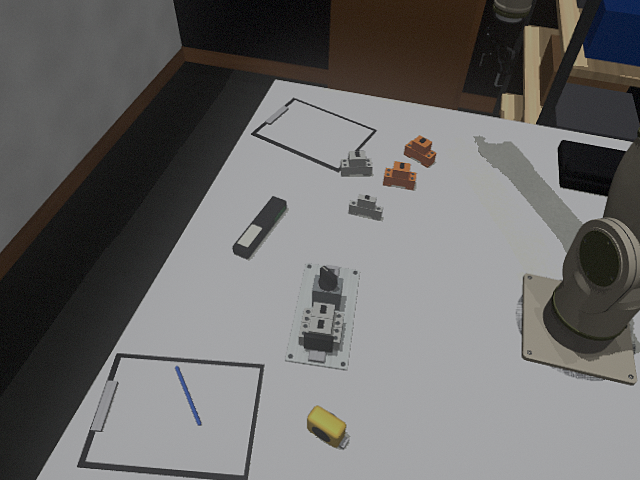

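The top view shows the rig with its row at (232,265) and the stop and knob at (266,260). There are four breaker-like candidates:
- **Grey wide:** (455,242)
- **Grey narrow:** (392,269)
- **Orange:** (453,295) and (505,308)

The grey wide one at (455,242) fits the description: light grey and 36 mm wide. I'll confirm it in an enlarged crop.

```bash
cat > h.py <<'E'
import numpy as np,cv2,pickle
def ray(c,uv):
    p=cv2.undistortPoints(np.array([[uv]],float),c["K"],c["dist"])[0,0]
    R=np.array(c["R"]);return -R.T@c["t"],R.T@np.array([p[0],p[1],1])
def plane(c,uv,z):
    o,d=ray(c,uv);return o+d*(z-o[2])/d[2]
def two(a,ua,b,ub):
    (o,d),(p,e)=ray(a,ua),ray(b,ub)
    s=np.linalg.lstsq(np.c_[d,-e],p-o,rcond=None)[0]
    return (o+d*s[0]+p+e*s[1])/2
def wristcam(c,s):
    T=np.eye(4);T[:3,:3]=s["orientation"];T[:3,3]=s["tcp_pos"]
    M=np.linalg.inv(T@np.array(c["tool_from_camera"]));c["R"]=M[:3,:3];c["t"]=M[:3,3];return c
E
python3 - <<'E'
from h import *
c=pickle.load(open("top.pkl","rb"));im=c["img"][:,:,::-1]
a=cv2.resize(im[220:310,195:325],None,fx=6,fy=6,interpolation=cv2.INTER_CUBIC)[:, :780]
b=cv2.resize(im[215:275,380:480],None,fx=4,fy=4,interpolation=cv2.INTER_CUBIC)
cv2.imwrite("pics/rig.png",a);
g=cv2.cvtColor(im,cv2.COLOR_BGR2GRAY)
for n,(u,v) in dict(wide=(455,242),rigrow=(232,265)).items(): print(n,plane(c,(u,v),.05))
for p in [(207,248),(304,235),(311,279),(212,293)]: print(plane(c,p,.006))
cv2.imwrite("pics/wide.png",b)
E
```

```text
wide [ 0.57739684 -0.35636198  0.05      ]
rigrow [0.53849366 0.17375146 0.05      ]
[0.5845438 0.2428203 0.006    ]
[0.60976362 0.00375899 0.006     ]
[ 0.50135678 -0.01038618  0.006     ]
[0.47427719 0.23130224 0.006     ]
```

View pics/rig.png

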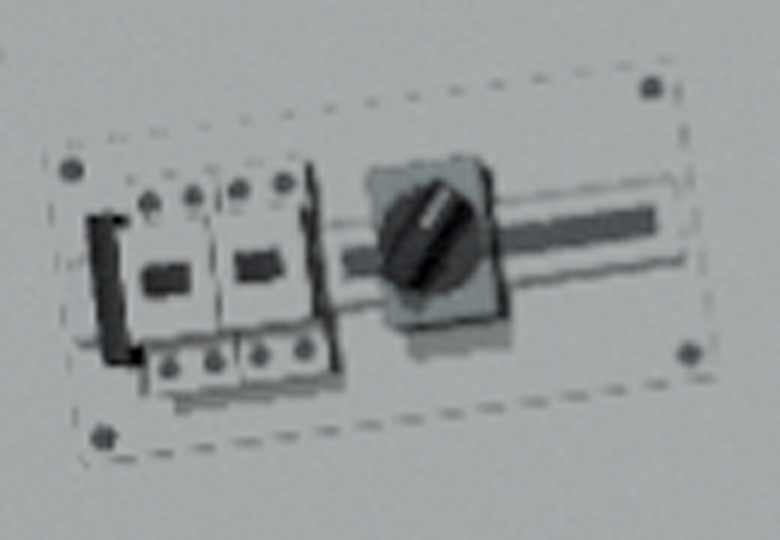

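View pics/wide.png

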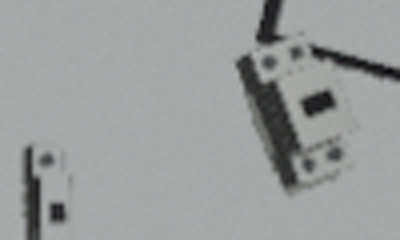

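The crop confirms the target: it is the light-grey wide breaker, with its toggle at crop (318,103). The narrow one is at the crop's left edge. The rig crop shows four screws at (72,170), (651,88), (690,354) and (103,437). The knob sits at (430,240), with its bar tilted clockwise.

```bash
python3 - <<'E'
from h import *
c=pickle.load(open("top.pkl","rb"))
f=lambda u,v:(195+(u+.5)/6-.5,220+(v+.5)/6-.5)
P=[plane(c,f(*p),.006) for p in [(72,170),(651,88),(690,354),(103,437)]]
o=np.mean(P,0);y=(P[0]+P[3]-P[1]-P[2])[:2];y/=np.linalg.norm(y);x=np.array([y[1],-y[0]])
print(P,"o",o,"y",y,"yaw",np.arctan2(x[1],x[0]))
k=plane(c,f(430,240),.081)
print("knob",k,"rig",(k-o)[:2]@x,(k-o)[:2]@y)
a=plane(c,f(462,185),.115);b=plane(c,f(405,285),.081)
f2=lambda u,v:(380+(u+.5)/4-.5,215+(v+.5)/4-.5)
t=plane(c,f2(318,103),.068);print("breaker toggle",t)
q=[plane(c,f2(*p),z) for p,z in [((240,58),.034),((290,190),.034),((310,40),.034),((350,172),.034)]];print(q)
E
```

```text
[array([0.58477879, 0.24384838, 0.006     ]), array([0.61168638, 0.00596352, 0.006     ]), array([ 0.50247281, -0.00696535,  0.006     ]), array([0.47570599, 0.2319001 , 0.006     ])] o [0.54366099 0.11868666 0.006     ] y [-0.11187712  0.99372205] yaw 0.11211182883546367
knob [0.54681083 0.08987166 0.081     ] rig -9.368097473039262e-05 -0.02898649289818266
breaker toggle [ 0.57923168 -0.36069094  0.068     ]
[array([ 0.61136655, -0.32553647,  0.034     ]), array([ 0.53041718, -0.35145345,  0.034     ]), array([ 0.62121237, -0.36944586,  0.034     ]), array([ 0.54011489, -0.38903076,  0.034     ])]
```

Call:
send_rows --pt "0 0 -0.047 13.5 32.5 3 0.3" --pt "0 0 -0.047 13.5 32.5 3 0.3" --pt "0 0 -0.047 13.5 32.5 3 0.3" --pt "0 0 -0.047 13.5 32.5 3 0.3" --pt "0 0 -0.047 13.5 32.5 3 0.3" --pt "0 0 -0.047 13.5 32.5 3 0.3" --pt "0 0 -0.047 13.5 32.5 3 0.3" --pt "0 0 -0.047 13.5 32.5 3 0.3" --pt "0 0 -0.047 13.5 32.5 3 0.3" --pt "0 0 -0.047 13.5 32.5 3 0.3" --pt "0 0 -0.047 13.5 32.5 3 0.3" --pt "0 0 -0.047 13.5 32.5 3 0.3" --pt "0 0 -0.047 13.5 32.5 3 0.3" --pt "0 0 -0.047 13.5 32.5 3 0.3" --pt "0 0 -0.047 13.5 32.5 3 0.3" --pt "0 0 -0.047 13.5 32.5 3 0.3" --pt "0 0 -0.047 13.5 32.5 3 0.3" --pt "0 0 -0.047 13.5 32.5 3 0.3" --pt "0 0 -0.047 13.5 32.5 0 0.3" --pt "0 0 0 0 0 0 0.3"

```text
t: 2.1
tcp_pos: [0.5352, 0.0632, 0.3099]
orientation: [[0.911, -0.413, -0.001], [-0.413, -0.911, 0.002], [-0.002, -0.002, -1.0]]
ft_force: [-0.1, 0.2, 0.2]
opening: 0.7
grip_force: 0.0
```

```bash
cat > look.py <<'E'
import sys
from h import *
from workcell import state,capture
s=state();c=wristcam(capture("wrist"),s);n=sys.argv[1]
pickle.dump(c,open(n+".pkl","wb"));cv2.imwrite(f"pics/{n}.png",c["img"][:,:,::-1])
R=s["orientation"];print(s["t"],s["tcp_pos"],"yaw",np.arctan2(R[1,0],R[0,0]),s["joint_pos"].round(3),s["opening"],R[:,2])
E
python3 look.py w1
```

```text
2.1 [0.53523589 0.06317475 0.30994042] yaw -0.42620979942460646 [ 0.342  0.166 -0.608  1.579  0.093  1.427 -2.27 ] 0.6998458799991383 [-5.66115022e-04  2.38735284e-03 -9.99996990e-01]
```

View pics/w1.png

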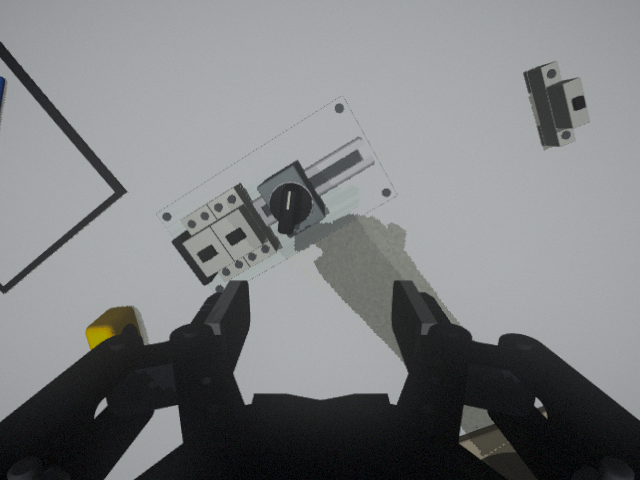

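The wrist view shows the knob disc at about (290,205), with the bar nearly vertical in the image. Three rig screws are at (339,108), (386,192) and (167,217).

```bash
python3 - <<'E'
from h import *
c=pickle.load(open("w1.pkl","rb"));im=c["img"][:,:,::-1]
cv2.imwrite("pics/k1.png",cv2.resize(im[140:290,180:380],None,fx=4,fy=4,interpolation=cv2.INTER_CUBIC))
P=[plane(c,p,.006)[:2] for p in [(167,217),(339,108),(386,192)]]
print(P, "centre",(P[0]+P[2])/2,"y",np.arctan2(*(-(P[0]-P[1]))[[0,1]]))
E
```

```text
[array([0.5828636, 0.2451591]), array([0.61099113, 0.00672289]), array([ 0.5022153 , -0.00595229])] centre [0.54253945 0.1196034 ] y 3.0241686515734503
```

View pics/k1.png

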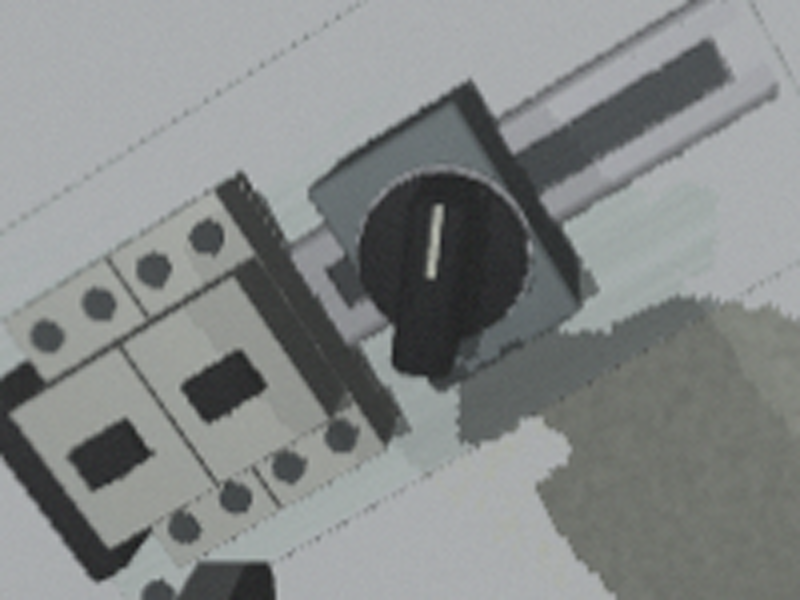

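The crop shows the disc's rim centred at about (445,255), and the white mark running from (439,207) to (431,277).

```bash
python3 - <<'E'
from h import *
c=pickle.load(open("w1.pkl","rb"))
f=lambda u,v:(180+(u+.5)/4-.5,140+(v+.5)/4-.5)
k=plane(c,f(445,253),.081);a=plane(c,f(439,207),.115);b=plane(c,f(431,277),.115)
o=np.array([.5431,.1191]);w=.114;x=np.array([np.cos(w),np.sin(w)]);y=np.array([-x[1],x[0]])
d=(a-b)[:2];th=np.arctan2(d[1],d[0]);print("knob",k,(k[:2]-o)@x,(k[:2]-o)@y,"bar yaw",th,"rel",th-w)
for q in(a,b):print(q,(q[:2]-o)@x,(q[:2]-o)@y)
E
```

```text
knob [0.54742251 0.0894802  0.081     ] 0.0009251048671196425 -0.029919233653176565 bar yaw -0.5612691822305346 rel -0.6752691822305346
[0.56205517 0.08082395 0.115     ] 0.014478111804643878 -0.04018381405778168
[0.5487672  0.08917835 0.115     ] 0.002226725636614229 -0.03037208709267897
```

Call:
send_rows --pt "0 0 -0.034 3 6.6 -20 0.4" --pt "0 0 -0.034 3 6.6 -25 0.4" --pt "0 0 -0.034 3 6.6 -25 0.4" --pt "0 0 -0.033 3 6.7 -25 0.4" --pt "0 0 0 0 0 -25 0.4" --pt "0 0 0 0 0 -25 0.4" --pt "0 0 0 0 0 -25 0.4" --pt "0 0 0 0 0 -18 0.4" --pt "0 0 0 0 0 -11 0.4" --pt "0 0 0 0 0 0 0.4" --newtons 40

```text
t: 3.15
tcp_pos: [0.5461, 0.0834, 0.11]
orientation: [[0.844, -0.537, -0.003], [-0.537, -0.844, -0.001], [-0.002, 0.002, -1.0]]
ft_force: [-0.3, 0.6, 1.0]
opening: 0.598
grip_force: 0.0
```

Call:
send_rows --pt "0 0 0 1 6 1 0.4" --pt "0 0 0 0 0 0 0.6" --pt "0 0 0 0 0 0 1" --pt "0 0 0 0 0 0 1" --pt "0 0 0 0 0 0 1" --pt "0 0 0 0 0 0 1" --pt "0 0 0 0 0 0 1"

```text
t: 3.85
tcp_pos: [0.5482, 0.0902, 0.1132]
orientation: [[0.844, -0.537, 0.001], [-0.537, -0.844, -0.001], [0.001, 0.0, -1.0]]
ft_force: [-2.8, -2.1, 5.6]
opening: 0.16
grip_force: 40.0
```

Call:
send_rows --pt "0 0 0.05 0 0 1 1" --pt "0 0 0.12 0 0 0 1" --pt "0 0 0.12 0 0 0 1" --pt "0 0 0.12 0 0 0 1" --pt "0 0 0.12 0 0 0 1" --pt "0 0 0.12 0 0 0 1" --pt "0 0 0.12 0 0 0 1" --pt "0 0 0.12 0 0 0 1" --pt "0 0 0.12 0 0 0 1" --pt "0 0 0.12 0 0 0 1" --pt "0 0 0.12 0 0 0 1" --pt "0 0 0 0 0 0 1" --pt "0 0 0 0 0 0 1"

```text
t: 5.15
tcp_pos: [0.5481, 0.0907, 0.1133]
orientation: [[0.777, 0.629, 0.0], [0.629, -0.777, 0.001], [0.001, -0.0, -1.0]]
ft_force: [2.4, 3.2, -6.0]
opening: 0.151
grip_force: 40.1
```

```bash
python3 look.py w2; python3 -c "
from workcell import state;s=state();print(s['wrist_torque'],s['ft_force'])"
```

```text
5.15 [0.54809603 0.09068269 0.1132712 ] yaw 0.6804277613855034 [ 0.4    0.416 -0.775  1.777  0.326  1.081 -1.378] 0.15144374244398942 [ 3.82118080e-04  6.31585672e-04 -9.99999728e-01]
[ 0.7417946  -0.58974498  0.10301453] [ 2.93921305  2.615954   -5.72364014]
```

Call:
send_rows --pt "0 0 0 0.3 -3 0 1" --pt "0 0 0 0.6 -5 0 1" --pt "0 0 0 0.6 -5 0 1" --pt "0 0 0 0.6 -5 0 1" --pt "0 0 0 0.6 -5 0 1" --pt "0 0 0 0.6 -5 0 1" --pt "0 0 0 0.6 -5 0 1" --pt "0 0 0 0.6 -5 0 1" --pt "0 0 0 0.6 -5 0 1" --pt "0 0 0 0.6 -5 0 1" --pt "0 0 0 0.4 -4 0 1" --pt "0 0 0 0 0 0 1" --pt "0 0 0 0 0 0 1"

```text
t: 6.5
tcp_pos: [0.5542, 0.0373, 0.1133]
orientation: [[0.776, 0.631, 0.0], [0.631, -0.776, -0.001], [-0.001, 0.001, -1.0]]
ft_force: [3.4, -2.4, -7.2]
opening: 0.156
grip_force: 39.8
```

Call:
send_rows --pt "0 0 0 0 0 0 0.4" --pt "0 0 0 0 0 0 0.4" --pt "0 0 0 0 0 0 0.3" --pt "0 0 0 0 0 35 0.2" --pt "0 0 0 0 0 45 0.1" --pt "0 0 0 0 0 45 0" --pt "0 0 0.083 2 -28 25 0" --pt "0 0 0.083 2 -28 20 0" --pt "0 0 0.083 2 -28 0 0" --pt "0 0 0.083 2 -28 0 0" --pt "0 0 0.083 2 -28 0 0" --pt "0 0 0.083 2 -28 0 0" --pt "0 0 0.083 2 -28 0 0" --pt "0 0 0.083 2 -28 0 0" --pt "0 0 0.083 2 -28 0 0" --pt "0 0 0.083 2 -28 0 0" --pt "0 0 0.083 2 -28 0 0" --pt "0 0 0.083 2 -28 0 0" --pt "0 0 0.083 1 -28 0 0" --pt "0 0 0.083 0 -28 0 0"

```text
t: 8.5
tcp_pos: [0.5791, -0.3544, 0.2835]
orientation: [[-0.275, 0.961, 0.0], [0.961, 0.275, 0.0], [0.0, 0.0, -1.0]]
ft_force: [0.2, 0.7, -0.1]
opening: 0.997
grip_force: 0.0
```

Call:
send_rows --pt "0 0 0 0 0 0 0" --pt "0 0 0 0 0 0 0"

```text
t: 8.7
tcp_pos: [0.5791, -0.3536, 0.2831]
orientation: [[-0.27, 0.963, -0.0], [0.963, 0.27, 0.001], [0.001, 0.0, -1.0]]
ft_force: [0.6, 1.1, 0.7]
opening: 1.0
grip_force: 0.0
```

```bash
python3 look.py w3; python3 - <<'E'
from workcell import capture
import cv2,pickle
c=capture("top");pickle.dump(c,open("top2.pkl","wb"))
a=cv2.imread("pics/w3.png")
cv2.imwrite("pics/w3c.png",a[:, :])
E
```

```text
8.7 [ 0.57905526 -0.35357883  0.28312911] yaw 1.8443245829314934 [ 0.981  0.551 -0.778  1.225  0.376  1.509  0.532] 1.0003131511206806 [-1.43079576e-05  9.42621862e-04 -9.99999556e-01]
```

View pics/w3.png

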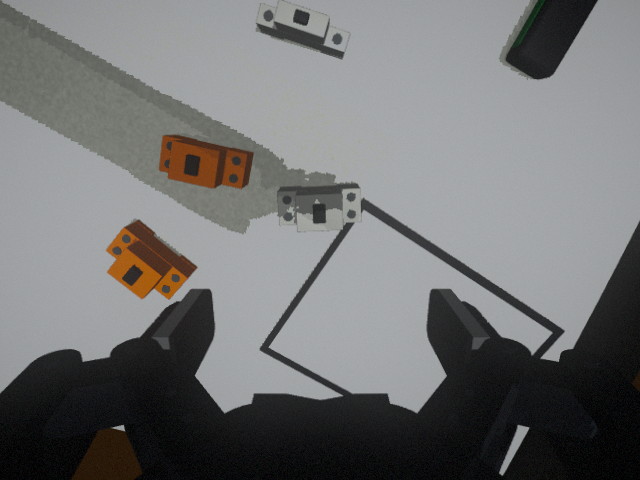

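The wrist view shows the wide grey breaker at about (320,208). Its toggle is at (319,213) and it lies nearly square to the tool. The two orange look-alikes are to its left, and the narrow breaker is at the top (305,28). I'll enlarge it once.

```bash
python3 - <<'E'
import cv2
im=cv2.imread("pics/w3.png")
cv2.imwrite("pics/b3.png",cv2.resize(im[165:250,260:380],None,fx=6,fy=6,interpolation=cv2.INTER_CUBIC))
E
```

```text
(no output)
```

View pics/b3.png

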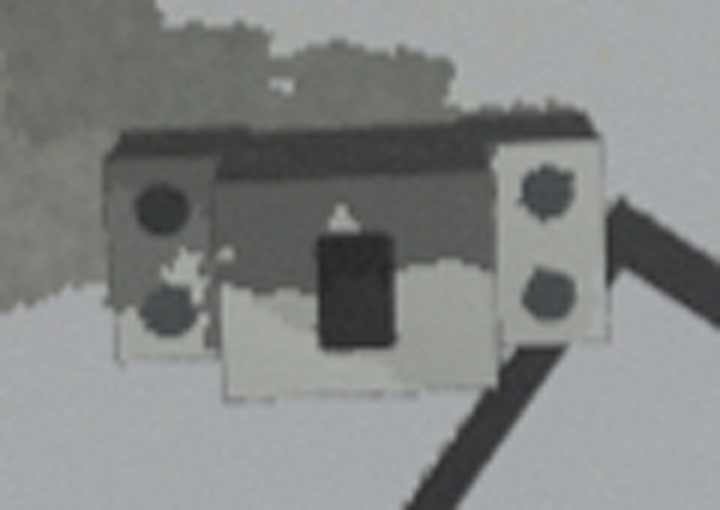

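The crop shows the nose-top corners at (217,182), (492,170), (498,387) and (226,399). The outer shoulder corners are at (105,158), (602,138), (608,341) and (118,361).

```bash
python3 - <<'E'
from h import *
c=pickle.load(open("w3.pkl","rb"))
f=lambda u,v:(260+(u+.5)/6-.5,165+(v+.5)/6-.5)
for z,ps in((.062,[(217,182),(492,170),(498,387),(226,399)]),(.034,[(105,158),(602,138),(608,341),(118,361)])):
    P=np.array([plane(c,f(*p),z)[:2] for p in ps]);m=P.mean(0);d=P[1]+P[2]-P[0]-P[3]
    print(m,"yaw",np.arctan2(d[1],d[0]),np.linalg.norm(d)/2,np.linalg.norm(P[0]+P[1]-P[2]-P[3])/2)
# stop check in top2: grey-blue knob
E
```

```text
[ 0.57992905 -0.36040198] yaw 0.31854340100202944 0.04369188239320559 0.03543835917798445
[ 0.57984996 -0.36041776] yaw 0.31495628772251383 0.08499869618259852 0.035613290838273394
```

Call:
send_rows --pt "0 0 0.022 0.4 -3.4 -15 0" --pt "0 0 0.021 0.4 -3.4 -25 0" --pt "0 0 0 0 0 -30 0" --pt "0 0 0 0 0 -30 0" --pt "0 0 0 0 0 -30 0" --pt "0 0 0 0 0 -25 0" --pt "0 0 0 0 0 -20 0" --pt "0 0 0 0 0 0 0" --pt "0 0 0 0 0 0 0"

```text
t: 9.7
tcp_pos: [0.5799, -0.3598, 0.1083]
orientation: [[-0.314, 0.95, -0.0], [0.95, 0.314, 0.0], [0.001, -0.0, -1.0]]
ft_force: [-0.6, -0.0, 1.3]
opening: 1.006
grip_force: 0.0
```

Call:
send_rows --pt "0 0 0 0 -0.5 -15 0" --pt "0 0 0 0 0 -15 0" --pt "0 0 0 0 0 -10 0" --pt "0 0 0 0 0 -5 0" --pt "0 0 0 0 0 0 0.2" --pt "0 0 0 0 0 0 0.6" --pt "0 0 0 0 0 0 0.8" --pt "0 0 0 0 0 0 0.8" --pt "0 0 0 0 0 0 0.8" --pt "0 0 0 0 0 0 0.8" --newtons 40

```text
t: 10.7
tcp_pos: [0.5803, -0.3611, 0.0642]
orientation: [[-0.313, 0.95, 0.001], [0.95, 0.313, -0.001], [-0.001, 0.001, -1.0]]
ft_force: [0.1, -0.1, 4.9]
opening: 0.515
grip_force: 42.5
```

Call:
send_rows --pt "0 0 0 0 0 10 0.8" --pt "0 0 0 0 0 20 0.8" --pt "0 0 0 0 0 30 0.8" --pt "0 0 0 0 0 30 0.8" --pt "0 0 0 0 10 30 0.8" --pt "0 0 -0.014 -2 20 15 0.8" --pt "0 0 -0.014 -2 27 0 0.8" --pt "0 0 -0.014 -3 30 0 0.8" --pt "0 0 -0.014 -3 30 0 0.8" --pt "0 0 -0.014 -3 30 0 0.8" --pt "0 0 -0.014 -3 30 0 0.8" --pt "0 0 -0.014 -3 30 0 0.8" --pt "0 0 -0.014 -3 30 0 0.8" --pt "0 0 -0.014 -3 30 0 0.8" --pt "0 0 -0.014 -3 30 0 0.8" --pt "0 0 -0.014 -3 30 0 0.8" --pt "0 0 -0.014 -3 30 0 0.8" --pt "0 0 -0.014 -3 30 0 0.8" --pt "0 0 -0.014 -2 30 0 0.8" --pt "0 0 -0.014 0 25 0 0.8"

```text
t: 12.7
tcp_pos: [0.5401, 0.083, 0.1987]
orientation: [[-0.109, 0.994, -0.0], [0.994, 0.109, -0.0], [-0.0, -0.0, -1.0]]
ft_force: [-0.1, 0.1, -1.0]
opening: 0.522
grip_force: 41.8
```

Call:
send_rows --pt "0 0 0 0 15 0 0.8" --pt "0 0 0 0 8 0 0.8" --pt "0 0 0 0 0 0 0.8" --pt "0 0 0 0 0 0 0.8"

```text
t: 13.1
tcp_pos: [0.5409, 0.1032, 0.1983]
orientation: [[-0.107, 0.994, -0.0], [0.994, 0.107, -0.001], [-0.001, -0.0, -1.0]]
ft_force: [-0.6, -0.3, -1.6]
opening: 0.515
grip_force: 41.8
```

```bash
python3 look.py w4
```

```text
13.1 [0.54094998 0.10319906 0.19826244] yaw 1.6781068569463369 [ 0.523  0.353 -0.95   1.698  0.302  1.247 -0.388] 0.5154985127173014 [-2.17040434e-04 -5.27334323e-04 -9.99999837e-01]
```

View pics/w4.png

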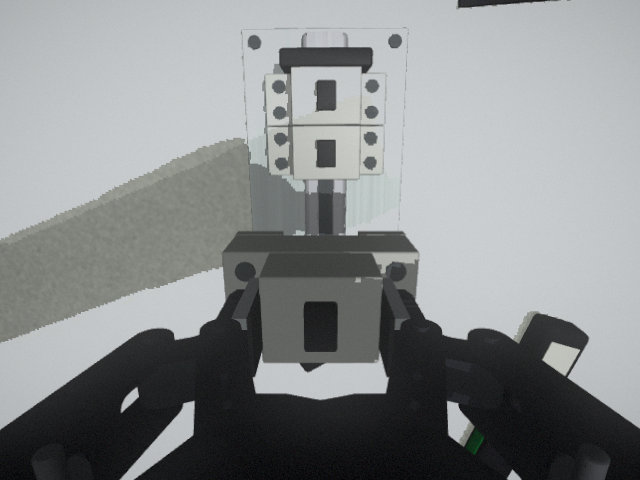

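The held breaker's near nose edge runs from (262,362) to (379,362). The row's nose edge runs from (292,178) to (361,178), its shoulder edge from (266,175) to (384,178), and the far screws are at (255,42) and (395,41).

```bash
python3 - <<'E'
from h import *
c=pickle.load(open("w4.pkl","rb"))
p=lambda u,v,z:plane(c,(u,v),z)[:2]
w=.114;x=np.array([np.cos(w),np.sin(w)]);y=np.array([-x[1],x[0]])
def show(n,a,b): 
    m=(a+b)/2;d=b-a;print(n,m,"rigproj",m@x,m@y,"len",np.linalg.norm(d),"ang",np.arctan2(d[1],d[0]))
show("rownose",p(292,178,.071),p(361,178,.071))
show("rowsh",p(266,175,.043),p(384,178,.043))
show("screws",p(254.5,42,.006),p(395,41,.006))
show("held",p(262,362,.196),p(379,362,.196))
show("rail at row",p(305,185,.016),p(347,185,.016))
o=np.array([.5431,.1191]);print("o",o@x,o@y); t=np.array([.54095,.1032]);print("tcp",t@x,t@y)
E
```

```text
rownose [0.5409337  0.14082498] rigproj 0.5534418201327992 0.07837793409452147 len 0.04655401505763991 ang 0.10783225565117101
rowsh [0.54060229 0.13840056] rigproj 0.5528367740178142 0.0760069474202777 len 0.08872736687721477 ang 0.08244806560975501
screws [0.52964178 0.23882487] rigproj 0.5533709967421544 0.1770261982989794 len 0.1098758162241079 ang 0.11475188854418603
held [0.5426816 0.086126 ] rigproj 0.5489561810798426 0.023835175837511404 len 0.04489843013753759 ang 0.10744937161689809
rail at row [0.54286276 0.12822638] rigproj 0.5539252254888771 0.06564167008293478 len 0.034884614639581514 ang 0.10779147882651055
o 0.5531227669762273 0.05654754329378267
tcp 0.549178046093727 0.04099531910689653
```

Call:
send_rows --pt "0 0 0.006 1.6 6.2 0 0.8" --pt "0 0 0 1.6 6.2 0 0.8" --pt "0 0 0 0 0 -15 0.8" --pt "0 0 0 0 0 -20 0.8" --pt "0 0 0 0 0 -20 0.8" --pt "0 0 0 0 0 -20 0.8" --pt "0 0 0 0 0 -15 0.8" --pt "0 0 0 0 0 0 0.8" --pt "0 0 0 0 0 0 0.8"

```text
t: 14.05
tcp_pos: [0.5441, 0.1168, 0.1084]
orientation: [[-0.114, 0.993, -0.0], [0.993, 0.114, 0.0], [0.0, -0.0, -1.0]]
ft_force: [0.5, -0.2, -2.0]
opening: 0.52
grip_force: 41.6
```

Call:
send_rows --pt "0 0 0 0 -1 -10 0.8" --pt "0 0 0 0 0 -10 0.8" --pt "0 0 0 0 0 -5 0.8" --pt "0 0 0 0 0 -2 0.8" --pt "0 0 0 0 0 -2 0.8" --pt "0 0 0 0 0 -2 0.8" --pt "0 0 0 0 0 0 0.8"

```text
t: 14.75
tcp_pos: [0.5441, 0.1156, 0.0772]
orientation: [[-0.114, 0.994, 0.0], [0.994, 0.114, 0.0], [0.0, 0.0, -1.0]]
ft_force: [-0.5, 0.3, -2.4]
opening: 0.518
grip_force: 41.7
```

Call:
send_rows --pt "0 0 0 0 0 -1.5 0.8" --pt "0 0 0 0 0 -1.5 0.8" --pt "0 0 0 0 0 -1 0.8" --pt "0 0 0 0 0 0 0.8" --pt "0 0 0 0 0 0 0.8" --pt "0 0 0 0 0 0 0.8"

```text
t: 15.35
tcp_pos: [0.5441, 0.1156, 0.0734]
orientation: [[-0.114, 0.994, 0.0], [0.994, 0.114, -0.0], [-0.0, 0.0, -1.0]]
ft_force: [0.1, -0.1, -1.5]
opening: 0.519
grip_force: 41.8
```

Call:
send_rows --pt "0 0 0 0 0 -0.5 0.8" --pt "0 0 0 0 0 -0.5 0.8" --pt "0 0 0 0 0 0 0.8" --pt "0 0 0 0 0 0 0.8"

```text
t: 15.75
tcp_pos: [0.5442, 0.1156, 0.0731]
orientation: [[-0.114, 0.994, 0.0], [0.994, 0.114, -0.0], [-0.0, 0.0, -1.0]]
ft_force: [-3.3, -1.7, 7.9]
opening: 0.518
grip_force: 42.9
```

Call:
send_rows --pt "0 0 0 0 0 0 0.4" --pt "0 0 0 0 0 0 0.3" --pt "0 0 0 0 0 0 0.2" --pt "0 0 0 0 0 0 0.2" --pt "0 0 0 0 0 10 0.2" --pt "0 0 0 0 0 20 0.2" --pt "0 0 0 0 0 30 0.2" --pt "0 0 0 0 0 40 0.2" --pt "0 0 -0.1 0 0 40 0.3" --pt "0 0 -0.1 0 0 20 0.3" --pt "0 0 -0.1 1.5 -11 0 0.4" --pt "0 0 -0.1 1.5 -11 0 0.4" --pt "0 0 -0.1 1.5 -11 0 0.4" --pt "0 0 -0.1 1.5 -11 0 0.4" --pt "0 0 -0.1 1.5 -11 0 0.4" --pt "0 0 -0.1 1.5 -11 0 0.4" --pt "0 0 -0.1 1 -11 0 0.4" --pt "0 0 -0.1 0 0 0 0.4" --pt "0 0 0 0 0 0 0.4"

```text
t: 17.65
tcp_pos: [0.5541, 0.0385, 0.233]
orientation: [[0.776, 0.631, 0.001], [0.631, -0.776, -0.0], [0.0, 0.0, -1.0]]
ft_force: [0.4, 0.8, -0.2]
opening: 0.603
grip_force: 0.0
```

```bash
python3 look.py w5
```

```text
17.65 [0.5540944  0.03854233 0.23300429] yaw 0.6830293558278977 [ 0.507  0.281 -0.773  1.649  0.203  1.294 -1.191] 0.6026040255344367 [ 6.16475865e-04 -3.08832708e-05 -9.99999810e-01]
```

View pics/w5.png

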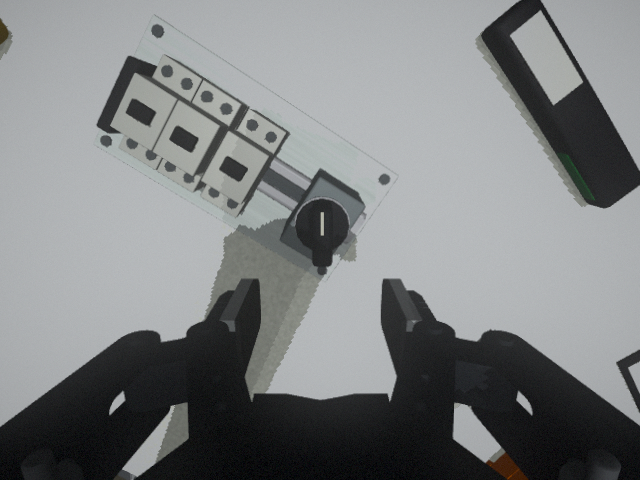

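The breaker sits level and square next to the row with a small gap. The knob bar at (322,225) is vertical in the image and centred between the fingers.

Call:
send_rows --pt "0 0 0 0 -1 -15 0.4" --pt "0 0 0 0 0 -25 0.4" --pt "0 0 0 0 0 -30 0.4" --pt "0 0 0 0 0 -25 0.4" --pt "0 0 0 0 0 -15 0.4" --pt "0 0 0 0 0 -8 0.4" --pt "0 0 0 0 0 0 0.4" --pt "0 0 0 0 0 0 0.6" --pt "0 0 0 0 0 0 1" --pt "0 0 0 0 0 0 1" --pt "0 0 0 0 0 0 1" --pt "0 0 0 0 0 0 1" --pt "0 0 0 0 0 0 1" --newtons 50

```text
t: 19.0
tcp_pos: [0.5548, 0.0376, 0.1154]
orientation: [[0.775, 0.632, 0.002], [0.632, -0.775, -0.0], [0.001, 0.001, -1.0]]
ft_force: [-0.9, -0.4, 6.9]
opening: 0.151
grip_force: 49.7
```

Call:
send_rows --pt "0 0 0 -0.3 3 0 1" --pt "0 0 0 -0.6 5 0 1" --pt "0 0 0 -0.6 5 0 1" --pt "0 0 0 -0.6 5 0 1" --pt "0 0 0 -0.6 5 0 1" --pt "0 0 0 -0.6 5 0 1" --pt "0 0 0 -0.4 4 0 1" --pt "0 0 0 -0.3 3 0 1" --pt "0 0 0 -0.2 2 0 1" --pt "0 0 0 -0.2 2 0 1" --pt "0 0 0 0 0 0 1" --pt "0 0 0 0 0 0 1"

```text
t: 20.2
tcp_pos: [0.5503, 0.0764, 0.1154]
orientation: [[0.775, 0.632, 0.002], [0.632, -0.775, -0.001], [0.001, 0.001, -1.0]]
ft_force: [-0.7, -1.8, 6.7]
opening: 0.154
grip_force: 49.9
```

Call:
send_rows --pt "0 0 0 -0.1 1 0 1" --pt "0 0 0 -0.1 1 0 1" --pt "0 0 0 -0.1 1 0 1" --pt "0 0 0 -0.1 1 0 1" --pt "0 0 0 0 0 0 1"

```text
t: 20.7
tcp_pos: [0.55, 0.0794, 0.1154]
orientation: [[0.775, 0.632, 0.002], [0.632, -0.775, -0.002], [-0.0, 0.002, -1.0]]
ft_force: [-1.5, -4.3, 8.7]
opening: 0.148
grip_force: 50.1
```

Call:
send_rows --pt "0 0 0 -0.1 1 0 1" --pt "0 0 0 -0.1 1 0 1" --pt "0 0 0 0 0 0 1" --pt "0 0 0 0 0 0 1"

```text
t: 21.1
tcp_pos: [0.5498, 0.0813, 0.1154]
orientation: [[0.775, 0.632, 0.002], [0.632, -0.775, -0.002], [0.0, 0.002, -1.0]]
ft_force: [-1.8, -3.7, 8.2]
opening: 0.15
grip_force: 50.2
```

Call:
send_rows --pt "0 0 0 -0.1 1 0 1" --pt "0 0 0 -0.1 1 0 1" --pt "0 0 0 0 0 0 1" --pt "0 0 0 0 0 0 1"

```text
t: 21.5
tcp_pos: [0.5496, 0.0834, 0.1154]
orientation: [[0.775, 0.632, 0.001], [0.632, -0.775, -0.002], [-0.0, 0.002, -1.0]]
ft_force: [-2.0, -5.3, 8.6]
opening: 0.155
grip_force: 50.2
```

Call:
send_rows --pt "0 0 0 -0.1 1 0 1" --pt "0 0 0 -0.1 1 0 1" --pt "0 0 0 0 0 0 1"

```text
t: 21.8
tcp_pos: [0.5495, 0.0841, 0.1154]
orientation: [[0.776, 0.631, 0.001], [0.631, -0.776, -0.004], [-0.001, 0.004, -1.0]]
ft_force: [-1.7, -8.1, 10.0]
opening: 0.157
grip_force: 50.3
```

Call:
send_rows --pt "0 0 0 -0.1 1 0 1" --pt "0 0 -0.1 0 0 0 1" --pt "0 0 -0.12 0 0 0 1" --pt "0 0 -0.12 0 0 0 1" --pt "0 0 -0.12 0 0 0 1" --pt "0 0 -0.12 0 0 0 1" --pt "0 0 -0.12 0 0 0 1" --pt "0 0 -0.12 0 0 0 1" --pt "0 0 -0.12 0 0 0 1" --pt "0 0 -0.12 0 0 0 1" --pt "0 0 -0.12 0 0 0 1" --pt "0 0 -0.02 0 0 0 1" --pt "0 0 0 0 0 0 1" --pt "0 0 0 0 0 0 1"

```text
t: 23.2
tcp_pos: [0.5497, 0.0816, 0.1155]
orientation: [[0.868, -0.497, 0.001], [-0.497, -0.868, -0.007], [0.005, 0.006, -1.0]]
ft_force: [-2.7, -18.4, 11.9]
opening: 0.152
grip_force: 50.7
```

Call:
send_rows --pt "0 0 0 0 -1 0 1" --pt "0 0 0 0 -1 0 1" --pt "0 0 0 0 0 0 1" --pt "0 0 0 0 0 0 0.7" --pt "0 0 0 0 0 0 0.5" --pt "0 0 0 0 0 0 0.4" --pt "0 0 0 0 0 0 0.4" --pt "0 0 0 0 0 20 0.4" --pt "0 0 0 0 0 40 0.3" --pt "0 0 0 0 0 40 0.3" --pt "0 0 0 0 0 40 0.3" --pt "0 0 0 -3 -10 20 0.3" --pt "0 0 0 -3 -10 0 0.3" --pt "0 0 0 0 0 0 0.3"

```text
t: 24.6
tcp_pos: [0.5425, 0.0641, 0.2741]
orientation: [[0.869, -0.494, 0.0], [-0.494, -0.869, -0.001], [0.0, 0.001, -1.0]]
ft_force: [0.1, -1.1, -0.7]
opening: 0.701
grip_force: 0.0
```

```bash
python3 look.py w6; python3 - <<'E'
import cv2
im=cv2.imread("pics/w6.png")
cv2.imwrite("pics/f6.png",cv2.resize(im[80:280,180:440],None,fx=3,fy=3,interpolation=cv2.INTER_CUBIC))
E
```

```text
24.6 [0.54245071 0.06409726 0.27407063] yaw -0.5170534015369753 [ 0.291  0.193 -0.558  1.621  0.105  1.357 -2.369] 0.7012872911756252 [ 2.50337940e-05 -9.33012355e-04 -9.99999564e-01]
```

View pics/f6.png

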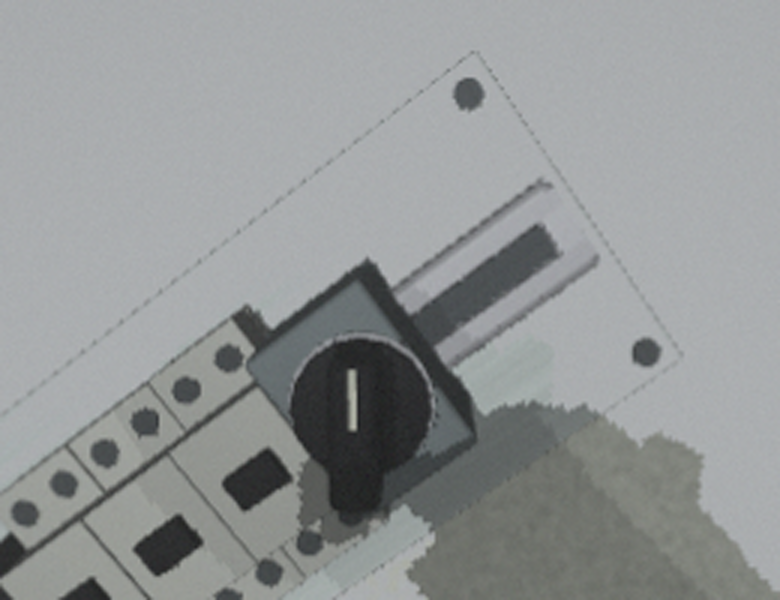

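The crop shows row, breaker and stop standing with no visible gaps. The knob mark at (352,400) is in line with the tool at yaw −0.52, which puts the knob at about 1.33 rad, so it is tight. The gripper is clear.

```bash
python3 -c "
from workcell import sign_off;print(sign_off())"
```

```text
the job is handed in; nothing more can be done
None
```

I handed the job in at about 25 s of the 64 s allowed: the wide breaker sits astride the rail, snug between row and stop with no visible gaps, and the knob is tight at about 1.33 rad by my estimate; sign-off returned no verdict.

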